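Deburr the slanting plate edge, then click the file into its holder

ROBOT

A 6-joint arm with a two-finger parallel gripper is mounted at the origin on the work surface. World frame = base frame: x ahead of the robot, y to its left, z up, the work surface at z = 0. Lengths are in m, angles in degrees, forces in N, time in s.
With the tool pointing down it reaches from about 0.3 to 0.85 m from the base axis. Payload 5.4 kg.
Tool frame: the origin (TCP) lies midway between the tips of the shut fingers; the grasp point (between the pads) lies 19 mm behind it; z points along the fingers, y is the line along which they close (so a half turn about z gives the same grasp; the last joint's range is limited). The gripper opens to 85 mm and grips with 20 to 120 N. Pads are 22 mm wide; open, the fingers measure 114 mm over their backs; the gripper's body (76 mm by 85 mm) begins 54 mm behind the grasp point. The pads swing forward as they close: fully open they stand 13 mm farther back than shut.
Start: joints at [60.441, 9.076, 91.501, -0, 79.423, -12.038], TCP at [0.173, 0.548, 0.231] pointing down, gripper open.
Joint ranges: [-166.64, 166.64], [-54.1, 131.32], [10.49, 154.53], [-73.88, 253.88], [9.74, 151.15], [-171.62, 171.62]. Speed limits (degrees/s): [147.25, 147.25, 180, 180, 180, 180].

INTERFACE

Orientations are given as a 3x3 rotation matrix whose columns are the frame's x, y, z axes.
In Python, from workcell import r gives the robot as it stands. The module is installed in compiled form; this text tells all that it offers.
- The arm moves only by the tool drive_tool, never from a script. Its argument "targets" is a list of rows, each an object with "dp": the shift along the tool's x, y, z in mm, a list of three; "delta_rot": the turn, a rotation vector about the tool's x, y, z in rad, a list of three. In form: [{"dp": [tx, ty, tz], "delta_rot": [rx, ry, rz]}, ...]. A call has 1 to 12 rows; each row shifts and turns the commanded pose from where the row before left it, along the tool's axes as they then stand; what a row does not reach is not made up. A row lasts 1/10 s, in which the tool goes at most 50 mm and 8.59 degrees, less where a joint would pass 70% of its speed; a pose out of reach is approached as far as the arm can. A call with a gripper value outside its range is refused whole. "jaw" is the finger opening in mm, from 0 to 85.4, set as the call begins (left out, the last holds). The fingers move at their own pace and stop on an object; the grip force is fixed at half the most. Time passes only in rows, so rows that do not move let the fingers close. It gives the time, the measured TCP pose, the force, the opening and the grip force at its end, in the units of the state.
- r.get_state(): the state, without advancing time (a new reading comes with each control period).
- r.read_camera(name): name is "side" or "top"; returns (picture, depth): 420x560x3 uint8, blue, green, red; 420x560 float32, m along the optical axis (not along the pixel's ray), 0 where there is no reading.
- r.get_calibration(name): a dict with "intrinsics" (3x3 intrinsics, pixels), "dist_coeffs" ([k1, k2, p1, p2, k3] as OpenCV has them; the pictures are not rectified), "rvec" (rotation vector, rad) and "tvec" (3), from world to camera coordinates, as OpenCV has them. Camera axes: x right, y down, z forward; pixel columns grow to the right and rows downward; lengths in m; the calibration is good to about 2 mm. A picture is of the moment at which its call begins. get_calibration takes no time and is no camera call.
- r.hand_in(): hands the job in; it is judged then, once.
The state is a dict: "time_s": time; "joint_positions": joint angles; "joint_velocities": joint speeds; "effort": joint torques, N m; "tool_pos": TCP position; "orientation": TCP orientation; "force": force on the tool from outside, world axes, zero at the start; "moment": the same for the moment, N m; "width": finger opening in m; "finger_force": force on a finger pad.
Only numpy, scipy, OpenCV 4.12 (cv2) and the standard library are available. Lean on these libraries where they do the work, as an engineer would, in place of code of your own. Each camera call takes 0.05 s, during which the arm holds its last target. There are 200 camera calls.

TASK

With the orange-handled file, make three light forward strokes, away from the robot, across the slanting top edge of the copper plate in the sprung jig, blade flat on the slant and running from near its tip to near its rear end, lifting the file clear after each stroke, never dragging it back on the edge nor pressing the sprung head down near its stop. Then slide the file tip first, same side up as it lay, into the black holder until it is fully home and the sprung ball clicks out behind the blade, and let it go. Leave the egg, magnifier, jar and brush where they are.

Things in the scene. Friction and masses are not known exactly. Their poses are not given: they have to be found in the camera images.
- file: Flat file 200 mm long, 0.24 kg, lying free. Origin under the handle at the grip place; x runs to the tip, z up as it lies at the start. Orange handle 24 wide, 28 high (z 0 to 28), x -45 to 40. Neck 10 wide to x 68. Steel blade 20 wide, 6 thick (underside z 11, top z 17), x 68 to 155, the last 18 tapering to 9 wide. All mm. Blade underside is the filing face.
- file_grip (a point): Grip place: in the handle, 18 mm above the file's origin. Picked from above across the 24 mm width. Grip firmly (about 100 N): pressing on the blade tries to turn the handle between the fingers.
- file_tip (a point): The tip of the file: x = 155 mm, y = 0, z = 14 mm in the file's frame. A full stroke runs with the plate's edge from about x = 128 mm to about x = 82 mm of the file's frame.
- jig: Base of the filing jig, a fixed blue slab 90 x 120 x 18 mm, origin at the centre of its underside; its x axis is the forward stroke direction (level). Above it a floating clamp head holds the plate; head and clamp screws stay within 35 mm fore and aft of the edge and below z = 86 mm.
- plate: Copper plate 6 mm thick, 80 wide, 70 deep, fixed aslant in the floating head. Origin at the middle of its top edge, 125 mm above the cabinet top when untouched. x = stroke direction, as the jig's; y along the edge, rising 30 degrees towards +y; z square to the edge, leaning 30 degrees from vertical to the jig's -y. The file lies flat on the edge when its z and x are parallel to these (0.2 rad).
- press (a joint): How far the floating head is pushed straight down, m; 0 untouched, stop at 0.020. Spring: about 1 N to start, then 300 N/m. About 0.008 is right; more than 0.016 is too hard.
- drag (a joint): How far the plate is carried forward (+, jig's x) or backward (-) on its springs by the rubbing file, m, range -0.010 to 0.010, 300 N/m, returns to 0 when free. At least +0.0015 shows a proper forward stroke; below -0.0025 with the file touching, it is being dragged backward.
- holder: Black fixed file holder, a channel 136 mm long. Origin at cabinet-top level at the centre of the mouth; x points in (push direction), z up. Channel 25 wide, walls 24 high, floor z 8 (from x 20 on), mouth flared to about 35 wide over the first 18, end wall at x 128, yellow strap over it from x 88 to 110 (underside z 24). All mm.
- holder_end (a point): Middle of the channel's end wall, x = 128, z = 14 mm in the holder's frame. The file goes in along the holder's x, level, its handle's underside on or just above the cabinet top; home, the tip is within 4 mm of this point in x, the file's origin about 27 to 30 mm in front of the mouth, the handle's front end between the mouth's flares.
- ball (a joint): Brass ball, 18 mm across, in the holder's +y wall, 31 mm in from the mouth, 14 mm high, standing 7 mm into the channel: how far it is pushed back, m; 0 = fully out, limit 0.009, spring 1.5 N plus 500 N/m. The blade pushes it back about 4.5 mm (push 5 to 10 N); when the file is home it springs out into the neck behind the blade (below 0.0025).
- tray: Green six-cup egg tray 162 x 110 x 35 mm, fixed; obstacle. Origin at the centre of its underside.
- egg: White ceramic nest egg 56 mm high standing in a cup of the tray, bystander. Origin at its lower end.
- magnifier: Brass pocket magnifier lying flat, 10 mm high, lens 64 mm across (origin under its centre), handle to its -x, ending 100 mm from the origin; bystander.
- jar: Amber jar 68 mm across, 90 mm high, bystander. Origin under its centre.
- brush: Wooden-handled brush about 200 mm long and 20 mm high lying beyond the file, bystander. Origin near its middle.
Things that resemble listed ones, but are neither listed nor needed, are in the scene too. Of the things like the file, leave any that is green or red; of the rest the larger one is meant.

How it is judged:
By the outcome, as a careful person would: the job done as asked, in the order asked, and still so for the second after the job is handed in, with the robot touching nothing.
It also fails if it takes over 64 s, if anything falls off the work surface, if the arm or the gripper's body presses on something with over 40 N, if the wrist force passes 120 N, or if a joint passes its speed limit or range.

## Working session

There is one attempt and no reset: what is moved stays moved. The work goes in short steps, Python scripts to look and compute and a tool call to move; the robot and the scene stay as the last step left them, time stands still between calls to the robot, and variables do not carry over. Pictures are saved under pics/ and viewed, at most 10 in all, crops included, and the job is handed in when it is done.

Besides the shell and the picture viewer there is one more tool, called after "Request:" as a command line: name --argument value ..., lists and objects as JSON in quotes. drive_tool: Moves the arm, as the interface text tells. Its arguments: {"type":"object","properties":{"targets":{"type":"array","items":{"type":"object","properties":{"dp":{"type":"array","items":{"type":"number"}},"delta_rot":{"type":"array","items":{"type":"number"}}}}},"jaw":{"type":"number"}},"required":["targets"]}

```bash
mkdir -p pics; cat > h.py <<'E'
import numpy as np, cv2
from workcell import r
def cam(n,save=None):
    p,d=r.read_camera(n); c=r.get_calibration(n)
    K=np.array(c["intrinsics"]);D=np.array(c["dist_coeffs"]);R=cv2.Rodrigues(np.array(c["rvec"],float))[0];t=np.array(c["tvec"],float).ravel()
    v,u=np.mgrid[0:420,0:560]
    n_=cv2.undistortPoints(np.stack([u,v],-1).reshape(-1,1,2).astype(float),K,D).reshape(420,560,2)
    X=np.concatenate([n_*d[...,None],d[...,None]],-1)
    W=(X-t)@R; W[d==0]=np.nan
    if save: cv2.imwrite(save,p); np.savez(save.replace('.png','.npz'),p=p,W=W)
    return p,W
E
python3 - <<'E'
from h import *
for n in("top","side"):
    p,W=cam(n,f"pics/{n}0.png")
print(r.get_state())
E
```

```text
{'time_s': 0.1, 'joint_positions': array([ 6.04411022e+01,  9.10961458e+00,  9.15658974e+01,  2.49052320e-05,
        7.94246966e+01, -1.20395924e+01]), 'joint_velocities': array([-0.02356826, -0.05790833, -0.22757352,  0.07952462, -0.02227218,
       -0.0402121 ]), 'effort': array([-1.65578153e-04, -3.96989036e+01, -3.32338393e+01, -2.49793948e-04,
        4.23096251e-03,  1.81454425e-06]), 'tool_pos': array([0.17284709, 0.54782312, 0.23040152]), 'orientation': array([[-9.53615394e-01,  3.01026469e-01, -8.63169459e-04],
       [ 3.01027485e-01,  9.53614251e-01, -1.52112805e-03],
       [ 3.65230891e-04, -1.71040885e-03, -9.99998471e-01]]), 'force': array([-0.41319357,  0.39685415, -0.29559928]), 'moment': array([ 0.02373674,  0.01163743, -0.00337818]), 'finger_force': 0.0, 'width': 0.08528086113312451}
```

View pics/top0.png

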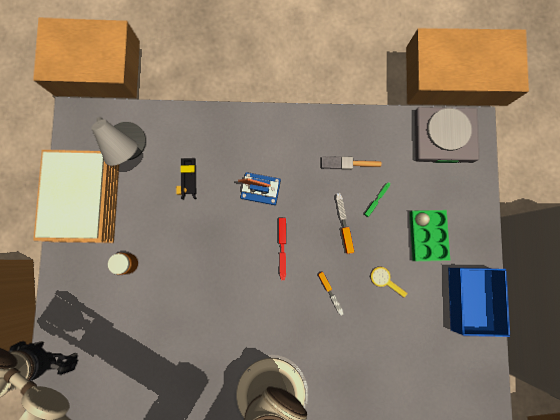

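View pics/side0.png

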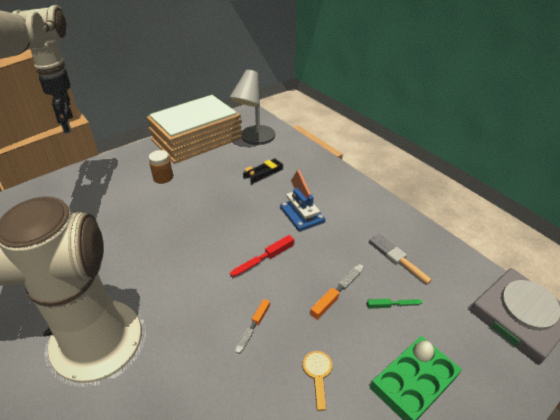

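The top view shows the larger orange file with its handle at (347,240) and tip at (340,195). The jig is at (260,188) with the plate edge along about (235–272,183). The holder is at (188,178) with its mouth at the bottom, the ball box at (180,190) and the strap at (188,168).

```bash
cat > m.py <<'E'
from h import *
def rect(P):
    c,s,a=cv2.minAreaRect((P[:,:2]*1000).astype(np.float32)); return np.round(c,1),np.round(s,1),round(a,1)
for n in("top","side"):
    z=np.load(f"pics/{n}0.npz");p=z['p'];W=z['W'];hsv=cv2.cvtColor(p,cv2.COLOR_BGR2HSV);H,S,V=cv2.split(hsv)
    t0=np.load("pics/top0.npz")['W']
    def reg(x0,x1,y0,y1,z0,z1,m=True):
        k=(W[...,0]>x0)&(W[...,0]<x1)&(W[...,1]>y0)&(W[...,1]<y1)&(W[...,2]>z0)&(W[...,2]<z1)&m
        return W[k]
    if n=="top":
        fc=t0[240,347];ft=t0[200,341];jc=t0[200,262];hc=t0[180,188]
        for nm,q in zip(("h","tip","jig","hold","tab"),(fc,ft,jc,hc,t0[300,300])):print(nm,q.round(3))
    else:
        fc,ft,jc,hc=[t0[a] for a in((240,347),(200,341),(200,262),(180,188))]
    print(n)
    A=(fc+ft)/2
    b=lambda c,d,z0,z1,m=True:reg(c[0]-d,c[0]+d,c[1]-d,c[1]+d,z0,z1,m)
    P=b(A,.13,.01,.05,(H>5)&(H<18)&(S>180)&(V>120)); P=P[np.hypot(*(P[:,:2]-fc[:2]).T)<.07]
    print("handle",len(P),rect(P),np.percentile(P[:,2],[5,50,95]).round(4))
    P=b(ft,.06,.008,.05,(S<90)); 
    print("blade",len(P),rect(P),P.mean(0).round(4),np.percentile(P[:,2],[5,50,95]).round(4))
    P=b(jc,.12,.008,.03,(H>100)&(H<125)&(S>120));print("slab",len(P),rect(P),np.median(P[:,2]))
    P=b(jc,.12,.086,.18);print("plate",len(P),rect(P),P.min(0).round(3),P.max(0).round(3))
    Pc=b(jc,.12,.05,.18,((H<15)|(H>170))&(S>80));print("copper",len(Pc),rect(Pc),Pc.min(0).round(3),Pc.max(0).round(3))
    P=b(hc,.10,.015,.06,(V<70));print("holder",len(P),rect(P),P.max(0).round(3))
    P=b(hc,.10,.015,.06,(H>22)&(H<35)&(S>150));print("strap",len(P),rect(P),P.mean(0).round(4))
    P=b(hc,.10,.012,.06,(H>5)&(H<22)&(S>100));print("ball",len(P),P.mean(0).round(4))
E
python3 m.py
python3 - <<'E'
import cv2,numpy as np
a=cv2.imread('pics/top0.png');b=cv2.imread('pics/side0.png')
c=[cv2.resize(x,(400,300),interpolation=cv2.INTER_CUBIC) for x in (a[155:215,225:305],a[150:210,150:230],b[165:240,260:360],b[150:195,225:285])]
cv2.imwrite('pics/crop1.png',np.vstack([np.hstack(c[:2]),np.hstack(c[2:])]))
E
```

```text
h [ 0.481 -0.238  0.027]
tip [ 0.613 -0.22   0.015]
jig [0.607 0.04  0.018]
hold [0.67  0.287 0.009]
tab [ 0.286 -0.09  -0.   ]
top
handle 28 (array([ 481.8, -240.7]), array([83.7, 23.3]), 11.6) [0.0237 0.0274 0.0319]
blade 163 (array([ 594.1, -236.5]), array([67.9, 82.3]), 89.1) [ 0.5928 -0.2185  0.0168] [0.0114 0.017  0.0216]
slab 352 (array([646.4,  46.9]), array([118.7,  89.4]), 80.2) 0.017768043909767592
plate 188 (array([650.8,  63.6]), array([101.7,  32.9]), 78.1) [0.626 0.014 0.086] [0.667 0.114 0.147]
copper 142 (array([654.8,  63.3]), array([102.9,  19.5]), 77.7) [0.639 0.014 0.052] [0.672 0.115 0.147]
holder 247 (array([674.7, 284.9]), array([134. ,  46.2]), 3.2) [0.742 0.311 0.032]
strap 104 (array([706.1, 286.7]), array([24.9, 45.3]), 1.2) [0.7058 0.2867 0.0276]
ball 61 [0.6362 0.3079 0.0221]
side
handle 345 (array([ 480.5, -243.2]), array([86.9, 21.1]), 11.6) [0.0143 0.0275 0.0304]
blade 217 (array([ 593.7, -218. ]), array([86.6, 20.9]), 11.2) [ 0.5916 -0.2189  0.0174] [0.0143 0.0175 0.0197]
slab 382 (array([643.2,  43. ]), array([118. ,  86.9]), 80.4) 0.01710111111095311
plate 265 (array([641.4,  62.1]), array([102. ,  28.7]), 88.7) [0.626 0.011 0.086] [0.656 0.113 0.144]
copper 236 (array([649. ,  60.7]), array([93.9, 10. ]), 80.3) [0.638 0.015 0.076] [0.656 0.107 0.144]
holder 213 (array([673.1, 284.3]), array([134.7,  50.3]), 4.7) [0.741 0.311 0.028]
strap 68 (array([704.3, 286.3]), array([48.4, 36.2]), 66.1) [0.7054 0.2867 0.0263]
ball 54 [0.6403 0.3009 0.0205]
```

View pics/crop1.png

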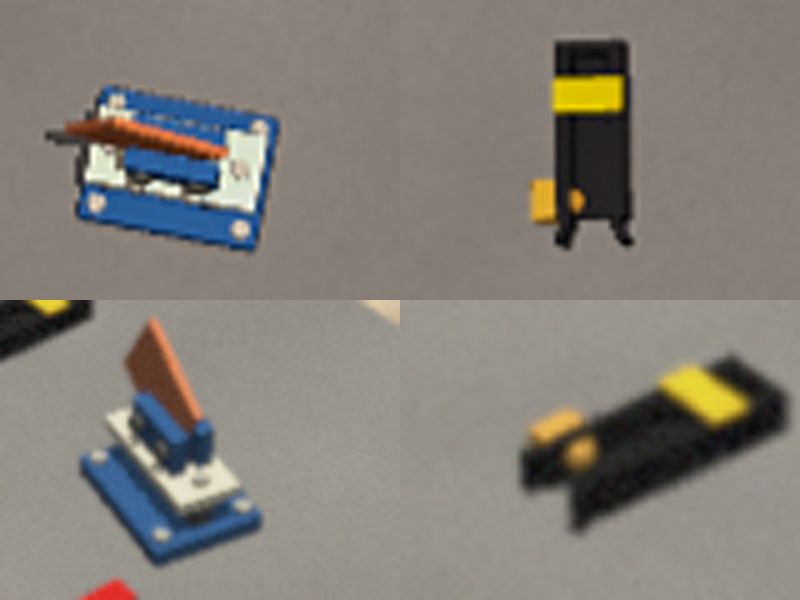

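The crop confirms the plate's edge rises to the left (+y). The holder's mouth faces the robot, with the ball on its left wall. Next I refine the jig edge and the holder axis.

```bash
python3 - <<'E'
from h import *
a=np.radians(-9.7); X=np.array([np.cos(a),np.sin(a)]);Y=np.array([-X[1],X[0]])
o=np.array([.6448,.045])
for n in("top","side"):
    z=np.load(f"pics/{n}0.npz");p=z['p'];W=z['W'];H,S,V=cv2.split(cv2.cvtColor(p,cv2.COLOR_BGR2HSV))
    d=W[...,:2]-o;jx=d@X;jy=d@Y
    k=(abs(jx)<.03)&(abs(jy)<.1)&(W[...,2]>.095)&((H<15)|(H>170))&(S>80)
    q=np.c_[jx[k],jy[k],W[k][:,2]]*1000
    print(n,len(q))
    for b in range(-50,70,10):
        s=q[(q[:,1]>=b)&(q[:,1]<b+10)]
        if len(s): j=s[:,2].argmax();print(b,s[j].round(1),"x med",np.median(s[s[:,2]>s[j,2]-4][:,0]).round(1),len(s), "s=",(s[j,2]-s[j,1]*.577).round(1))
    # holder
    k=(W[...,0]>.58)&(W[...,0]<.77)&(abs(W[...,1]-.287)<.06)&(W[...,2]>.019)&(W[...,2]<.04)&((V<75))
    q=W[k]*1000
    print("walls, x range",q[:,0].min().round(1),q[:,0].max().round(1))
    for b in range(600,750,12):
        s=q[(q[:,0]>=b)&(q[:,0]<b+12)]
        if len(s):
            m=s[s[:,1]>287];l=s[s[:,1]<=287]
            print(b,len(m),len(l),np.round([np.median(m[:,1]) if len(m) else 0,m[:,1].max() if len(m) else 0,np.median(l[:,1]) if len(l) else 0,l[:,1].min() if len(l) else 0, np.median(s[:,2])],1))
    k=(abs(W[...,0]-.705)<.04)&(abs(W[...,1]-.287)<.06)&(W[...,2]>.02)&(H>22)&(H<35)&(S>150)
    vv=np.argwhere(k); print("strap px",vv.min(0),vv.max(0),(W[k].min(0)*1000).round(1),(W[k].max(0)*1000).round(1))
E
```

```text
top 111
-40 [  2.1 -31.6 108. ] x med 2.1 2 s= 126.2
-30 [  3.7 -28.2 112.7] x med 3.2 9 s= 128.9
-20 [  1.7 -10.  121.8] x med 0.7 11 s= 127.6
-10 [  2.5  -0.7 124.6] x med 2.5 11 s= 125.0
0 [  2.2   8.2 133.8] x med 2.2 12 s= 129.1
10 [ -0.2  20.  134.8] x med 2.5 13 s= 123.3
20 [  0.5  25.9 141. ] x med 1.0 14 s= 126.1
30 [  3.7  35.3 147.2] x med 2.6 16 s= 126.8
40 [  1.5  41.7 136.6] x med 1.5 11 s= 112.5
50 [ -0.5  51.8 120.7] x med 1.3 8 s= 90.8
60 [  1.   63.  101.3] x med 1.0 4 s= 65.0
walls, x range 607.2 742.4
600 4 1 [302.4 303.5 258.2 258.2  24.5]
612 9 8 [297.9 304.2 264.  261.3  23.1]
624 12 12 [301.2 304.9 265.2 260.   24. ]
636 13 10 [301.4 306.5 266.3 262.9  24.9]
648 10 9 [302.2 305.6 266.7 263.   24.2]
660 14 11 [302.9 307.6 266.8 263.7  22.8]
672 14 10 [303.5 308.1 266.1 261.9  23.7]
684 7 9 [304.5 307.4 268.  264.8  22.4]
708 1 0 [305.3 305.3   0.    0.   26. ]
720 12 10 [304.2 309.7 270.2 265.8  23.9]
732 16 21 [298.6 309.7 274.7 267.2  23.9]
strap px [165 181] [172 194] [693.3 264.1  20.1] [718.3 309.6  36.1]
side 194
-40 [  1.6 -30.4 104.4] x med -0.0 2 s= 12
[... 334 characters left out ...]
1.3 133.6] x med -0.8 15 s= 109.8
50 [  0.3  53.9 114.4] x med -0.2 9 s= 83.4
60 [-1.5 61.9 98.9] x med -1.5 1 s= 63.1
walls, x range 604.3 740.4
600 5 1 [298.8 299.4 259.  259.   23.3]
612 7 8 [297.8 301.4 261.9 259.   21.6]
624 4 10 [299.9 303.6 262.6 258.6  23. ]
636 4 10 [302.3 304.2 263.4 259.6  22.6]
648 9 12 [299.6 304.6 262.5 257.5  23. ]
660 9 11 [300.  309.3 262.8 260.6  22.4]
672 8 10 [298.9 303.6 265.7 261.6  23.6]
684 7 7 [299.7 306.7 262.8 261.4  22.7]
696 0 1 [  0.    0.  264.9 264.9  22.4]
708 0 2 [  0.    0.  264.4 263.6  21.4]
720 6 8 [301.2 310.5 266.6 264.7  23.5]
732 9 10 [295.9 310.  274.9 265.8  22.2]
strap px [160 264] [168 276] [692.2 262.1  21.8] [720.9 310.3  31.8]
```

```bash
cat >> h.py <<'E'
import json,os
from scipy.spatial.transform import Rotation as Ro
FLIP=np.diag([-1.,1,-1])
def fileR(yaw,roll=0): return (Ro.from_euler('z',yaw,degrees=True)*Ro.from_euler('x',roll,degrees=True)).as_matrix()
def plan(segs,from_cmd=True):
    """segs: list of (p mm, R_tool, nrows) ; prints rows"""
    s=r.get_state(); p=np.array(s['tool_pos'])*1000;R=np.array(s['orientation'])
    if os.path.exists('cmd.npz'):
        c=np.load('cmd.npz'); print("meas-cmd mm",(p-c['p']).round(1),"rot deg",np.degrees(Ro.from_matrix(c['R'].T@R).as_rotvec()).round(2))
        if from_cmd: p,R=c['p'],c['R']
    rows=[]
    for (g,G,n) in segs:
        for i in range(n):
            f=1/(n-i)
            dp=np.round(R.T@(np.array(g)-p)*f,1); dr=np.round(Ro.from_matrix(R.T@G).as_rotvec()*f,3)
            rows.append({"dp":dp.tolist(),"delta_rot":dr.tolist()})
            p=p+R@dp; R=R@Ro.from_rotvec(dr).as_matrix()
    for i in range(0,len(rows),12): print(json.dumps(rows[i:i+12]))
    np.savez('cmd.npz',p=p,R=R)
def st():
    s=r.get_state(); print("t",round(s['time_s'],2),"p",(np.array(s['tool_pos'])*1000).round(1),"F",s['force'].round(2),"M",s['moment'].round(2),"w",round(s['width']*1000,1),"ff",round(s['finger_force'],1)); return s
E
python3 - <<'E'
from h import *
G=fileR(11.8)@FLIP
plan([([483.5,-241.5,150],G,19),([483.5,-241.5,1],G,5)])
E
```

```text
[{"dp": [-28.1, -34.7, 4.3], "delta_rot": [-0.0, -0.0, -0.027]}, {"dp": [-27.2, -35.4, 4.3], "delta_rot": [-0.0, -0.0, -0.027]}, {"dp": [-26.2, -36.2, 4.3], "delta_rot": [-0.0, -0.0, -0.027]}, {"dp": [-25.2, -36.8, 4.3], "delta_rot": [-0.0, -0.0, -0.027]}, {"dp": [-24.2, -37.5, 4.3], "delta_rot": [-0.0, -0.0, -0.027]}, {"dp": [-23.2, -38.2, 4.3], "delta_rot": [-0.0, -0.0, -0.027]}, {"dp": [-22.1, -38.8, 4.3], "delta_rot": [-0.0, -0.0, -0.027]}, {"dp": [-21.1, -39.3, 4.3], "delta_rot": [-0.0, -0.0, -0.027]}, {"dp": [-20.0, -39.9, 4.3], "delta_rot": [-0.0, -0.0, -0.027]}, {"dp": [-18.9, -40.4, 4.3], "delta_rot": [-0.0, -0.0, -0.027]}, {"dp": [-17.8, -40.9, 4.3], "delta_rot": [-0.0, -0.0, -0.027]}, {"dp": [-16.7, -41.4, 4.3], "delta_rot": [-0.0, -0.0, -0.027]}]
[{"dp": [-15.6, -41.8, 4.2], "delta_rot": [-0.0, -0.0, -0.027]}, {"dp": [-14.5, -42.2, 4.3], "delta_rot": [-0.0, -0.0, -0.027]}, {"dp": [-13.3, -42.6, 4.2], "delta_rot": [-0.0, -0.0, -0.027]}, {"dp": [-12.2, -43.0, 4.3], "delta_rot": [-0.0, -0.0, -0.027]}, {"dp": [-11.0, -43.3, 4.2], "delta_rot": [-0.0, -0.0, -0.027]}, {"dp": [-9.8, -43.6, 4.3], "delta_rot": [-0.001, -0.001, -0.026]}, {"dp": [-8.6, -43.8, 4.2], "delta_rot": [-0.0, -0.0, -0.027]}, {"dp": [-0.0, 0.0, 29.8], "delta_rot": [-0.0, -0.0, 0.0]}, {"dp": [-0.0, 0.0, 29.8], "delta_rot": [-0.0, -0.0, 0.0]}, {"dp": [-0.0, 0.0, 29.8], "delta_rot": [-0.0, -0.0, 0.0]}, {"dp": [-0.0, 0.0, 29.8], "delta_rot": [-0.0, -0.0, 0.0]}, {"dp": [-0.0, 0.1, 29.8], "delta_rot": [-0.0, -0.0, 0.0]}]
```

Request:
drive_tool --targets '[{"dp": [-28.1, -34.7, 4.3], "delta_rot": [0, 0, -0.027]}, {"dp": [-27.2, -35.4, 4.3], "delta_rot": [0, 0, -0.027]}, {"dp": [-26.2, -36.2, 4.3], "delta_rot": [0, 0, -0.027]}, {"dp": [-25.2, -36.8, 4.3], "delta_rot": [0, 0, -0.027]}, {"dp": [-24.2, -37.5, 4.3], "delta_rot": [0, 0, -0.027]}, {"dp": [-23.2, -38.2, 4.3], "delta_rot": [0, 0, -0.027]}, {"dp": [-22.1, -38.8, 4.3], "delta_rot": [0, 0, -0.027]}, {"dp": [-21.1, -39.3, 4.3], "delta_rot": [0, 0, -0.027]}, {"dp": [-20.0, -39.9, 4.3], "delta_rot": [0, 0, -0.027]}, {"dp": [-18.9, -40.4, 4.3], "delta_rot": [0, 0, -0.027]}, {"dp": [-17.8, -40.9, 4.3], "delta_rot": [0, 0, -0.027]}, {"dp": [-16.7, -41.4, 4.3], "delta_rot": [0, 0, -0.027]}]' --jaw 85

```text
time_s: 1.3
tool_pos: [0.3694, 0.0481, 0.1794]
orientation: [[-1.0, -0.019, 0.0], [-0.019, 1.0, 0.0], [-0.0, 0.0, -1.0]]
force: [1.0, 0.1, 0.2]
width: 0.085
finger_force: 0.0
```

Request:
drive_tool --targets '[{"dp": [-15.6, -41.8, 4.2], "delta_rot": [0, 0, -0.027]}, {"dp": [-14.5, -42.2, 4.3], "delta_rot": [0, 0, -0.027]}, {"dp": [-13.3, -42.6, 4.2], "delta_rot": [0, 0, -0.027]}, {"dp": [-12.2, -43.0, 4.3], "delta_rot": [0, 0, -0.027]}, {"dp": [-11.0, -43.3, 4.2], "delta_rot": [0, 0, -0.027]}, {"dp": [-9.8, -43.6, 4.3], "delta_rot": [0, 0, -0.026]}, {"dp": [-8.6, -43.8, 4.2], "delta_rot": [0, 0, -0.027]}, {"dp": [0, 0, 0], "delta_rot": [0, 0, 0]}, {"dp": [0, 0, 0], "delta_rot": [0, 0, 0]}]'

```text
time_s: 2.2
tool_pos: [0.4833, -0.2412, 0.1491]
orientation: [[-0.979, -0.203, -0.002], [-0.203, 0.979, 0.002], [0.001, 0.002, -1.0]]
force: [0.0, 0.6, -0.4]
width: 0.0849
finger_force: 0.0
```

```bash
rm cmd.npz; python3 - <<'E'
from h import *
st()
G=fileR(11.8)@FLIP
plan([([483.5,-241.5,1],G,5)])
E
```

```text
t 2.2 p [ 483.3 -241.2  149.1] F [ 0.05  0.64 -0.39] M [-0.    0.02  0.02] w 84.9 ff 0.0
[{"dp": [-0.1, -0.1, 29.6], "delta_rot": [0.0, -0.0, -0.0]}, {"dp": [-0.0, -0.1, 29.6], "delta_rot": [0.0, -0.0, -0.0]}, {"dp": [-0.1, -0.1, 29.6], "delta_rot": [0.001, -0.0, -0.0]}, {"dp": [-0.0, -0.1, 29.6], "delta_rot": [0.0, -0.001, -0.001]}, {"dp": [-0.0, -0.1, 29.7], "delta_rot": [0.001, -0.0, -0.0]}]
```

Request:
drive_tool --targets '[{"dp": [0, -0.1, 29.6], "delta_rot": [0, 0, 0]}, {"dp": [0, -0.1, 29.6], "delta_rot": [0, 0, 0]}, {"dp": [0, -0.1, 29.6], "delta_rot": [0, 0, 0]}, {"dp": [0, 0, 29.6], "delta_rot": [0, 0, 0]}, {"dp": [0, 0, 20], "delta_rot": [0, 0, 0]}, {"dp": [0, 0, 9], "delta_rot": [0, 0, 0]}, {"dp": [0, 0, 0], "delta_rot": [0, 0, 0]}, {"dp": [0, 0, 0], "delta_rot": [0, 0, 0]}]'

```text
time_s: 3.0
tool_pos: [0.4845, -0.2412, 0.0038]
orientation: [[-0.979, -0.205, 0.001], [-0.205, 0.979, -0.001], [-0.001, -0.001, -1.0]]
force: [0.3, -0.1, 0.3]
width: 0.0853
finger_force: 0.0
```

Request:
drive_tool --targets '[{"dp": [0, 0, 0], "delta_rot": [0, 0, 0]}, {"dp": [0, 0, 0], "delta_rot": [0, 0, 0]}, {"dp": [0, 0, 0], "delta_rot": [0, 0, 0]}, {"dp": [0, 0, 0], "delta_rot": [0, 0, 0]}, {"dp": [0, 0, 0], "delta_rot": [0, 0, 0]}, {"dp": [0, 0, 0], "delta_rot": [0, 0, 0]}, {"dp": [0, 0, 0], "delta_rot": [0, 0, 0]}, {"dp": [0, 0, 0], "delta_rot": [0, 0, 0]}, {"dp": [0, 0, 0], "delta_rot": [0, 0, 0]}, {"dp": [0, 0, 0], "delta_rot": [0, 0, 0]}]' --jaw 0

```text
time_s: 4.0
tool_pos: [0.4842, -0.2415, 0.0031]
orientation: [[-0.979, -0.205, 0.001], [-0.205, 0.979, -0.0], [-0.001, -0.001, -1.0]]
force: [-0.4, 1.4, 5.3]
width: 0.0232
finger_force: 60.4
```

Request:
drive_tool --targets '[{"dp": [0, 0, -5], "delta_rot": [0, 0, 0]}, {"dp": [0, 0, -15], "delta_rot": [0, 0, 0]}, {"dp": [0, 0, -30], "delta_rot": [0, 0, 0]}, {"dp": [0, 0, -40], "delta_rot": [0, 0, 0]}, {"dp": [0, 0, -40], "delta_rot": [0, 0, 0]}, {"dp": [0, 0, -40], "delta_rot": [0, 0, 0]}, {"dp": [0, 0, -20], "delta_rot": [0, 0, 0]}, {"dp": [0, 0, -10], "delta_rot": [0, 0, 0]}, {"dp": [0, 0, 0], "delta_rot": [0, 0, 0]}, {"dp": [0, 0, 0], "delta_rot": [0, 0, 0]}]'

```text
time_s: 5.0
tool_pos: [0.483, -0.2406, 0.2011]
orientation: [[-0.979, -0.205, -0.002], [-0.205, 0.979, 0.002], [0.002, 0.002, -1.0]]
force: [-0.3, 0.2, -3.2]
width: 0.0228
finger_force: 59.6
```

```bash
cat > grip.py <<'E'
from h import *
import sys
s=st(); p=s['tool_pos'];Rf=np.array(s['orientation'])@FLIP
# tool-file frame: origin 20mm behind... coords relative to TCP in file axes
for n in("top","side"):
    im,W=cam(n,f"pics/{n}{sys.argv[1]}.png"); H,S,V=cv2.split(cv2.cvtColor(im,cv2.COLOR_BGR2HSV))
    q=(W-p)@Rf*1000
    k=(q[...,0]>75)&(q[...,0]<165)&(abs(q[...,1])<25)&(abs(q[...,2]-13)<25)
    a=q[k]
    print(n,len(a),"xmax",np.percentile(a[:,0],[98,100]).round(1) if len(a) else "")
    if len(a):
        k2=a[:,0]<137
        for b in range(75,160,15):
            c=a[(a[:,0]>=b)&(a[:,0]<b+15)]
            if len(c):print(b,len(c),"y",c[:,1].min().round(1),c[:,1].max().round(1),"z med",np.median(c[:,2]).round(1))
    k=(abs(q[...,0])<60)&(abs(q[...,1])<25)&(abs(q[...,2]-13)<30)&(H>5)&(H<18)&(S>180)&(V>100)
    a=q[k]
    if len(a):print("handle x",np.percentile(a[:,0],[1,99]).round(1),"y",np.percentile(a[:,1],[2,98]).round(1),"z",np.percentile(a[:,2],[2,98]).round(1))
E
rm -f cmd.npz; python3 grip.py 1
```

```text
t 5.0 p [ 483.  -240.6  201.1] F [-0.31  0.16 -3.23] M [-0.01  0.04  0.03] w 22.8 ff 59.6
top 200 xmax [152.6 155.6]
75 38 y -10.5 10.5 z med 13.8
90 41 y -10.0 10.3 z med 14.2
105 40 y -10.5 10.5 z med 14.1
120 38 y -9.6 10.1 z med 13.7
135 33 y -9.0 9.3 z med 14.3
150 10 y -5.9 6.4 z med 13.4
handle x [-43.6 -18.3] y [-11.1  11.2] z [20.1 26.9]
side 163 xmax [153.  156.4]
75 1 y 4.8 4.8 z med 11.2
90 26 y -10.4 6.1 z med 12.7
105 46 y -10.2 10.6 z med 12.7
120 48 y -10.4 9.7 z med 12.4
135 35 y -9.3 9.2 z med 12.7
150 7 y -4.1 5.0 z med 12.3
handle x [-46.2  15. ] y [-13.6  10. ] z [ 4.2 25.7]
```

```bash
cat >> h.py <<'E'
P0=np.array([645.8,44.8,125.]);Rp=fileR(-9.7,30);GT=Rp@FLIP
def tc(xf,dz,off=0): return P0+[0,0,dz]-Rp@np.array([xf,off,7.8])
E
python3 - <<'E'
from h import *
print(tc(131,40))
plan([(tc(131,40)+[-30,-20,40],GT,9),(tc(131,40),GT,3)])
E
```

```text
[517.32995413  70.71635225 158.24500185]
[{"dp": [-7.1, 31.6, 0.3], "delta_rot": [-0.057, -0.011, 0.041]}, {"dp": [-5.8, 31.8, 2.2], "delta_rot": [-0.057, -0.011, 0.041]}, {"dp": [-4.5, 31.8, 4.1], "delta_rot": [-0.057, -0.011, 0.041]}, {"dp": [-3.1, 31.6, 5.9], "delta_rot": [-0.057, -0.011, 0.04]}, {"dp": [-1.8, 31.4, 7.7], "delta_rot": [-0.057, -0.011, 0.041]}, {"dp": [-0.4, 30.9, 9.5], "delta_rot": [-0.058, -0.011, 0.04]}, {"dp": [1.0, 30.3, 11.3], "delta_rot": [-0.057, -0.012, 0.041]}, {"dp": [2.3, 29.5, 13.0], "delta_rot": [-0.058, -0.011, 0.04]}, {"dp": [3.6, 28.6, 14.7], "delta_rot": [-0.057, -0.012, 0.041]}, {"dp": [-8.7, 0.5, 15.7], "delta_rot": [-0.0, 0.0, -0.0]}, {"dp": [-8.7, 0.5, 15.7], "delta_rot": [-0.0, 0.0, -0.0]}, {"dp": [-8.8, 0.5, 15.6], "delta_rot": [-0.0, 0.0, -0.0]}]
```

Request:
drive_tool --targets '[{"dp": [-7.1, 31.6, 0.3], "delta_rot": [-0.057, -0.011, 0.041]}, {"dp": [-5.8, 31.8, 2.2], "delta_rot": [-0.057, -0.011, 0.041]}, {"dp": [-4.5, 31.8, 4.1], "delta_rot": [-0.057, -0.011, 0.041]}, {"dp": [-3.1, 31.6, 5.9], "delta_rot": [-0.057, -0.011, 0.04]}, {"dp": [-1.8, 31.4, 7.7], "delta_rot": [-0.057, -0.011, 0.041]}, {"dp": [-0.4, 30.9, 9.5], "delta_rot": [-0.058, -0.011, 0.04]}, {"dp": [1.0, 30.3, 11.3], "delta_rot": [-0.057, -0.012, 0.041]}, {"dp": [2.3, 29.5, 13.0], "delta_rot": [-0.058, -0.011, 0.04]}, {"dp": [3.6, 28.6, 14.7], "delta_rot": [-0.057, -0.012, 0.041]}, {"dp": [-8.7, 0.5, 15.7], "delta_rot": [0, 0, 0]}, {"dp": [-8.7, 0.5, 15.7], "delta_rot": [0, 0, 0]}, {"dp": [-8.8, 0.5, 15.6], "delta_rot": [0, 0, 0]}]'

```text
time_s: 6.3
tool_pos: [0.5179, 0.0703, 0.1579]
orientation: [[-0.986, 0.146, 0.085], [0.169, 0.855, 0.491], [-0.001, 0.498, -0.867]]
force: [0.6, -0.4, -2.9]
width: 0.023
finger_force: 59.7
```

Request:
drive_tool --targets '[{"dp": [0, 0, 0], "delta_rot": [0, 0, 0]}, {"dp": [0, 0, 0], "delta_rot": [0, 0, 0]}]'

```text
time_s: 6.5
tool_pos: [0.5176, 0.07, 0.1588]
orientation: [[-0.986, 0.145, 0.085], [0.168, 0.855, 0.491], [-0.001, 0.498, -0.867]]
force: [0.4, -0.2, -1.5]
width: 0.0227
finger_force: 59.5
```

```bash
python3 grip.py 2; python3 - <<'E'
from h import *
im=cv2.imread('pics/side2.png')[120:260,220:400]
cv2.imwrite('pics/crop2.png',cv2.resize(im,(771,600),interpolation=cv2.INTER_CUBIC))
print(r.get_state()['orientation'].round(3).tolist(),GT.round(3).tolist())
plan([(tc(131,5),GT,4),(tc(131,-8),GT,4)])
E
```

```text
t 6.5 p [517.6  70.  158.8] F [ 0.44 -0.22 -1.54] M [-0.39  0.16 -0.04] w 22.7 ff 59.5
top 182 xmax [154.3 157.2]
75 36 y -9.9 10.5 z med 13.6
90 34 y -9.5 11.4 z med 13.9
105 38 y -9.7 11.1 z med 13.6
120 36 y -10.5 11.4 z med 13.2
135 28 y -6.6 10.3 z med 13.3
150 10 y -4.3 6.7 z med 12.6
handle x [-43.9  38.3] y [-10.2  13.2] z [ 1.4 28.3]
side 200 xmax [153.1 156.7]
75 38 y -11.5 9.9 z med 15.1
90 42 y -11.2 8.9 z med 14.8
105 40 y -11.6 8.9 z med 14.1
120 35 y -11.0 8.9 z med 14.4
135 35 y -11.5 9.9 z med 14.6
150 10 y -6.6 3.4 z med 15.7
handle x [-44.7  -1.5] y [-13.2  10.4] z [14.5 29.2]
[[-0.986, 0.145, 0.087], [0.169, 0.855, 0.49], [-0.003, 0.498, -0.867]] [[-0.986, 0.146, 0.084], [0.168, 0.854, 0.493], [-0.0, 0.5, -0.866]]
meas-cmd mm [ 1.  -1.3  1.7] rot deg [ 0.13 -0.18 -0.09]
[{"dp": [0.0, -4.4, 7.6], "delta_rot": [-0.0, 0.0, -0.0]}, {"dp": [0.0, -4.4, 7.6], "delta_rot": [-0.0, 0.0, -0.0]}, {"dp": [0.0, -4.4, 7.6], "delta_rot": [-0.0, 0.0, -0.0]}, {"dp": [0.0, -4.3, 7.6], "delta_rot": [-0.0, 0.0, -0.0]}, {"dp": [0.0, -1.6, 2.8], "delta_rot": [-0.0, 0.0, -0.0]}, {"dp": [0.0, -1.6, 2.8], "delta_rot": [-0.0, 0.0, -0.0]}, {"dp": [0.0, -1.7, 2.8], "delta_rot": [-0.0, 0.0, -0.0]}, {"dp": [0.0, -1.6, 2.8], "delta_rot": [-0.0, 0.0, -0.0]}]
```

View pics/crop2.png

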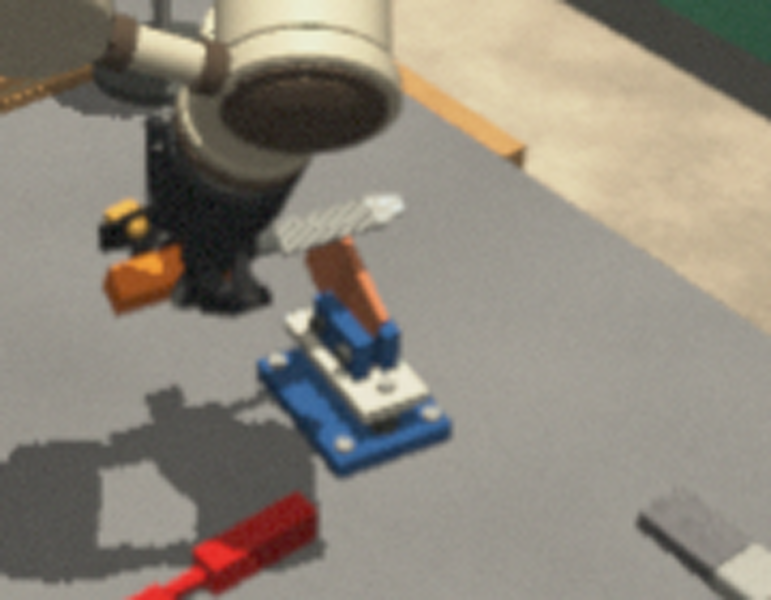

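Request:
drive_tool --targets '[{"dp": [0, -4.4, 7.6], "delta_rot": [0, 0, 0]}, {"dp": [0, -4.4, 7.6], "delta_rot": [0, 0, 0]}, {"dp": [0, -4.4, 7.6], "delta_rot": [0, 0, 0]}, {"dp": [0, -4.3, 7.6], "delta_rot": [0, 0, 0]}, {"dp": [0, -1.6, 2.8], "delta_rot": [0, 0, 0]}, {"dp": [0, -1.6, 2.8], "delta_rot": [0, 0, 0]}, {"dp": [0, 0, 0], "delta_rot": [0, 0, 0]}, {"dp": [0, 0, 0], "delta_rot": [0, 0, 0]}]'

```text
time_s: 7.4
tool_pos: [0.5189, 0.0697, 0.1185]
orientation: [[-0.986, 0.144, 0.087], [0.169, 0.855, 0.491], [-0.004, 0.498, -0.867]]
force: [-0.2, 0.4, -2.6]
width: 0.0232
finger_force: 59.5
```

```bash
cat > edge.py <<'E'
from h import *
import sys
s=st()
a=np.radians(-9.7); X=np.array([np.cos(a),np.sin(a)]);Y=np.array([-X[1],X[0]])
def meas(W,p):
    H,S,V=cv2.split(cv2.cvtColor(p,cv2.COLOR_BGR2HSV)); d=W[...,:2]-P0[:2];jx=d@X*1000 if 0 else (W[...,:2]*1000-P0[:2])@X;jy=(W[...,:2]*1000-P0[:2])@Y;z=W[...,2]*1000
    # height of copper: top edge line value, robust; white head plate height
    k=(abs(jx)<15)&(abs(jy)<75)&(z>60)&((H<15)|(H>170))&(S>80)
    e=z[k]-.577*jy[k]
    w=(abs(jx)<45)&(abs(jy)<60)&(z>25)&(z<60)&(S<60)&(V>150)
    b=(abs(jx)<45)&(abs(jy)<60)&(z>45)&(z<90)&(H>100)&(H<125)&(S>120)
    return k.sum(),np.percentile(e,[90,97]).round(1),"jx",np.median(jx[k]).round(2),"white z",w.sum(),np.median(z[w]).round(1),"blue",b.sum(),np.percentile(z[b],[50,90]).round(1)
for n in("top","side"):
    z0=np.load(f"pics/{n}0.npz"); p,W=cam(n,f"pics/{n}{sys.argv[1]}.png")
    print(n,"before",*meas(z0['W'],z0['p'])); print(n,"now",*meas(W,p))
E
python3 edge.py 3
```

```text
t 7.4 p [518.9  69.7 118.5] F [-0.15  0.45 -2.57] M [-0.44  0.12 -0.01] w 23.2 ff 59.5
top before 140 [124.8 127.4] jx -1.15 white z 195 52.6 blue 120 [85.1 88.4]
top now 112 [125.1 127.6] jx -1.04 white z 187 52.2 blue 70 [85.5 88.9]
side before 236 [123.8 125.7] jx -1.57 white z 186 51.6 blue 142 [82.5 86.5]
side now 135 [123.8 125.8] jx -1.59 white z 182 51.6 blue 137 [81.8 86.3]
```

Request:
drive_tool --targets '[{"dp": [0, -1.0, 1.7], "delta_rot": [0, 0, 0]}, {"dp": [0, -1.0, 1.7], "delta_rot": [0, 0, 0]}, {"dp": [0, -1.0, 1.7], "delta_rot": [0, 0, 0]}, {"dp": [0, -1.0, 1.7], "delta_rot": [0, 0, 0]}, {"dp": [0, 0, 0], "delta_rot": [0, 0, 0]}]'

```text
time_s: 8.0
tool_pos: [0.5188, 0.0697, 0.1103]
orientation: [[-0.986, 0.145, 0.087], [0.169, 0.855, 0.491], [-0.004, 0.498, -0.867]]
force: [0.5, -0.5, -0.5]
width: 0.0228
finger_force: 59.9
```

```bash
python3 edge.py 4;python3 grip.py 5; for i in 1 2 3; do python3 -c "
from h import *
cam('top');st()"; done
```

```text
t 8.0 p [518.8  69.7 110.3] F [ 0.53 -0.49 -0.47] M [-0.31 -0.15 -0.01] w 22.8 ff 59.9
top before 140 [124.8 127.4] jx -1.15 white z 195 52.6 blue 120 [85.1 88.4]
top now 109 [119.4 121.2] jx -1.23 white z 185 46.7 blue 78 [80.7 84.8]
side before 236 [123.8 125.7] jx -1.57 white z 186 51.6 blue 142 [82.5 86.5]
side now 128 [118.9 120.7] jx -1.68 white z 182 46.6 blue 137 [77.1 81.5]
t 8.1 p [518.9  69.7 110.5] F [ 0.28  0.5  -0.98] M [-0.28 -0.12 -0.03] w 22.8 ff 59.9
top 197 xmax [152.5 154.9]
75 34 y -12.3 10.8 z med 14.1
90 30 y -8.7 11.8 z med 13.2
105 33 y -10.1 11.6 z med 13.9
120 60 y -24.7 24.7 z med 10.9
135 30 y -9.5 10.2 z med 14.0
150 10 y -8.4 7.0 z med 14.2
handle x [-43.8  39.2] y [-9.3 12.9] z [ 1.8 28.2]
side 242 xmax [152.6 155.9]
75 38 y -11.3 9.5 z med 14.0
90 38 y -11.6 8.6 z med 14.0
105 38 y -11.4 9.2 z med 14.4
120 85 y -23.5 23.8 z med 9.8
135 32 y -11.3 10.6 z med 14.0
150 11 y -7.4 3.7 z med 13.0
handle x [-45.    1.7] y [-13.2   9.2] z [16.4 28.1]
t 8.25 p [518.8  69.7 110.5] F [ 0.4  -0.67 -1.82] M [-0.27 -0.15 -0.03] w 22.8 ff 59.9
t 8.3 p [518.8  69.7 110.5] F [0.21 0.24 0.02] M [-0.28 -0.13  0.01] w 22.9 ff 59.9
t 8.35 p [518.8  69.7 110.5] F [-0.36 -1.4  -1.22] M [-0.28 -0.14 -0.05] w 22.9 ff 59.9
```

Request:
drive_tool --targets '[{"dp": [-0.5, -0.5, 0.9], "delta_rot": [0, 0, 0]}, {"dp": [-1, -0.5, 0.9], "delta_rot": [0, 0, 0]}, {"dp": [-3, 0, 0], "delta_rot": [0, 0, 0]}, {"dp": [-5, 0, 0], "delta_rot": [0, 0, 0]}, {"dp": [-5, 0, 0], "delta_rot": [0, 0, 0]}, {"dp": [-5, 0, 0], "delta_rot": [0, 0, 0]}, {"dp": [-5, 0, 0], "delta_rot": [0, 0, 0]}, {"dp": [-5, 0, 0], "delta_rot": [0, 0, 0]}, {"dp": [-5, 0, 0], "delta_rot": [0, 0, 0]}, {"dp": [-5, 0, 0], "delta_rot": [0, 0, 0]}, {"dp": [-5, 0, 0], "delta_rot": [0, 0, 0]}, {"dp": [-4, 0, 0], "delta_rot": [0, 0, 0]}]'

```text
time_s: 9.55
tool_pos: [0.5669, 0.0615, 0.1085]
orientation: [[-0.986, 0.145, 0.087], [0.169, 0.855, 0.491], [-0.003, 0.498, -0.867]]
force: [-1.9, -1.9, -0.6]
width: 0.0229
finger_force: 60.0
```

```bash
python3 edge.py 6;python3 grip.py 7
```

```text
t 9.55 p [566.9  61.5 108.5] F [-1.87 -1.95 -0.56] M [-0.42  0.24  0.05] w 22.9 ff 60.0
top before 140 [124.8 127.4] jx -1.15 white z 195 52.6 blue 120 [85.1 88.4]
top now 112 [118.2 120.8] jx 5.54 white z 122 44.7 blue 83 [78.4 82.9]
side before 236 [123.8 125.7] jx -1.57 white z 186 51.6 blue 142 [82.5 86.5]
side now 68 [118.  119.3] jx 4.89 white z 75 44.6 blue 117 [76.5 79.4]
t 9.65 p [567.   61.4 108.6] F [-2.16 -1.2  -0.33] M [-0.52  0.18  0.  ] w 22.8 ff 60.0
top 194 xmax [152.9 155.4]
75 56 y -23.6 24.5 z med 11.5
90 35 y -17.2 23.9 z med 13.8
105 33 y -10.8 11.4 z med 13.2
120 31 y -8.4 11.4 z med 13.7
135 29 y -8.6 11.0 z med 13.5
150 10 y -5.0 7.4 z med 13.3
handle x [-43.6  39.2] y [-9.3 13.2] z [ 2.1 28.6]
side 211 xmax [151.3 154.4]
75 66 y -25.0 13.0 z med 10.7
90 37 y -22.2 7.9 z med 13.3
105 36 y -11.5 8.3 z med 14.4
120 34 y -11.2 7.4 z med 14.8
135 32 y -11.0 8.7 z med 13.6
150 6 y -6.5 3.6 z med 15.6
handle x [-45.2   2. ] y [-13.3  10.2] z [14.9 28.3]
```

Request:
drive_tool --targets '[{"dp": [-2.5, 0, 0], "delta_rot": [0, 0, 0]}, {"dp": [-2.5, 0, 0], "delta_rot": [0, 0, 0]}, {"dp": [-0.7, 5, -8.7], "delta_rot": [0, 0, 0]}, {"dp": [-0.7, 5, -8.7], "delta_rot": [0, 0, 0]}, {"dp": [-0.7, 5, -8.7], "delta_rot": [0, 0, 0]}, {"dp": [5, 0, 0], "delta_rot": [0, 0, 0]}, {"dp": [10, 0, 0], "delta_rot": [0, 0, 0]}, {"dp": [10, 0, 0], "delta_rot": [0, 0, 0]}, {"dp": [10, 0, 0], "delta_rot": [0, 0, 0]}, {"dp": [12, 0, 0], "delta_rot": [0, 0, 0]}, {"dp": [10, 0, 0], "delta_rot": [0, 0, 0]}, {"dp": [0, 0, 0], "delta_rot": [0, 0, 0]}]'

```text
time_s: 10.95
tool_pos: [0.5155, 0.0705, 0.1379]
orientation: [[-0.986, 0.145, 0.086], [0.169, 0.855, 0.491], [-0.002, 0.499, -0.867]]
force: [1.3, -0.1, -2.5]
width: 0.0228
finger_force: 59.7
```

```bash
python3 edge.py 8;python3 grip.py 9; python3 -c "
from h import *
print(r.get_state()['orientation'].round(3).tolist())"
```

```text
t 10.95 p [515.5  70.5 137.9] F [ 1.28 -0.14 -2.52] M [-0.43  0.13  0.02] w 22.8 ff 59.7
top before 140 [124.8 127.4] jx -1.15 white z 195 52.6 blue 120 [85.1 88.4]
top now 112 [125.3 127.9] jx -1.16 white z 184 52.6 blue 73 [86.3 88.6]
side before 236 [123.8 125.7] jx -1.57 white z 186 51.6 blue 142 [82.5 86.5]
side now 150 [124.8 126. ] jx -1.51 white z 186 51.5 blue 136 [82.4 86.1]
t 11.05 p [517.2  70.  138.5] F [ 0.33  0.2  -2.47] M [-0.49  0.11 -0.02] w 22.8 ff 59.7
top 185 xmax [151.8 155. ]
75 34 y -9.5 10.5 z med 13.3
90 34 y -10.3 10.7 z med 13.9
105 34 y -9.7 11.1 z med 13.5
120 45 y -25.0 24.7 z med 12.8
135 31 y -10.8 10.8 z med 13.1
150 7 y -4.7 7.2 z med 14.8
handle x [-43.7  38.4] y [-10.3  13.1] z [ 1.8 29. ]
side 206 xmax [153.2 154.9]
75 38 y -11.5 9.1 z med 13.3
90 39 y -11.6 7.3 z med 14.0
105 37 y -11.6 7.9 z med 13.6
120 47 y -24.9 24.3 z med 13.1
135 32 y -11.2 9.5 z med 13.2
150 13 y -7.6 5.5 z med 12.9
handle x [-44.3  -0.3] y [-13.5   9.7] z [15.6 27.7]
[[-0.986, 0.145, 0.088], [0.169, 0.855, 0.49], [-0.004, 0.498, -0.867]]
```

Request:
drive_tool --targets '[{"dp": [0, -5, 8.7], "delta_rot": [0, 0, 0]}, {"dp": [0, -4, 7], "delta_rot": [0, 0, 0]}, {"dp": [0, -2, 3.5], "delta_rot": [0, 0, 0]}, {"dp": [0, -2, 3.5], "delta_rot": [0, 0, 0]}, {"dp": [-0.5, -2, 3.3], "delta_rot": [0, 0, 0]}, {"dp": [-2.5, 0, 0], "delta_rot": [0, 0, 0]}, {"dp": [-5, 0, 0], "delta_rot": [0, 0, 0]}, {"dp": [-5, 0, 0], "delta_rot": [0, 0, 0]}, {"dp": [-5, 0, 0], "delta_rot": [0, 0, 0]}, {"dp": [-5, 0, 0], "delta_rot": [0, 0, 0]}, {"dp": [-5, 0, 0], "delta_rot": [0, 0, 0]}, {"dp": [-5, 0, 0], "delta_rot": [0, 0, 0]}]'

```text
time_s: 12.35
tool_pos: [0.5502, 0.0642, 0.1085]
orientation: [[-0.986, 0.145, 0.087], [0.169, 0.855, 0.491], [-0.003, 0.498, -0.867]]
force: [-1.7, -1.4, -0.2]
width: 0.0226
finger_force: 60.0
```

Request:
drive_tool --targets '[{"dp": [-5, 0, 0], "delta_rot": [0, 0, 0]}, {"dp": [-5, 0, 0], "delta_rot": [0, 0, 0]}, {"dp": [-5, 0, 0], "delta_rot": [0, 0, 0]}, {"dp": [-4, 0, 0], "delta_rot": [0, 0, 0]}, {"dp": [-3, 0, 0], "delta_rot": [0, 0, 0]}]'

```text
time_s: 12.85
tool_pos: [0.5718, 0.0606, 0.1086]
orientation: [[-0.986, 0.145, 0.087], [0.169, 0.855, 0.491], [-0.003, 0.498, -0.867]]
force: [-2.9, -1.0, -0.7]
width: 0.0228
finger_force: 60.0
```

```bash
python3 edge.py 10
```

```text
t 12.85 p [571.8  60.6 108.6] F [-2.9  -1.02 -0.71] M [-0.39  0.18  0.08] w 22.8 ff 60.0
top before 140 [124.8 127.4] jx -1.15 white z 195 52.6 blue 120 [85.1 88.4]
top now 109 [117.9 119.4] jx 5.68 white z 114 44.8 blue 86 [78.2 81.6]
side before 236 [123.8 125.7] jx -1.57 white z 186 51.6 blue 142 [82.5 86.5]
side now 70 [117.5 119.4] jx 4.75 white z 66 44.5 blue 104 [75.9 79.3]
```

Request:
drive_tool --targets '[{"dp": [-0.7, 5, -8.7], "delta_rot": [0, 0, 0]}, {"dp": [-0.7, 5, -8.7], "delta_rot": [0, 0, 0]}, {"dp": [-0.7, 5, -8.7], "delta_rot": [0, 0, 0]}, {"dp": [5, 0, 0], "delta_rot": [0, 0, 0]}, {"dp": [10, 0, 0], "delta_rot": [0, 0, 0]}, {"dp": [10, 0, 0], "delta_rot": [0, 0, 0]}, {"dp": [10, 0, 0], "delta_rot": [0, 0, 0]}, {"dp": [12, 0, 0], "delta_rot": [0, 0, 0]}, {"dp": [10, 0, 0], "delta_rot": [0, 0, 0]}, {"dp": [0, 0, 0], "delta_rot": [0, 0, 0]}, {"dp": [0, 0, 0], "delta_rot": [0, 0, 0]}]'

```text
time_s: 14.05
tool_pos: [0.5172, 0.0699, 0.1385]
orientation: [[-0.986, 0.145, 0.088], [0.169, 0.855, 0.49], [-0.004, 0.498, -0.867]]
force: [0.1, 0.1, -2.7]
width: 0.0231
finger_force: 59.7
```

Request:
drive_tool --targets '[{"dp": [0, -5, 8.7], "delta_rot": [0, 0, 0]}, {"dp": [0, -4, 7], "delta_rot": [0, 0, 0]}, {"dp": [0, -2, 3.5], "delta_rot": [0, 0, 0]}, {"dp": [0, -2, 3.5], "delta_rot": [0, 0, 0]}, {"dp": [-0.5, -2, 3.3], "delta_rot": [0, 0, 0]}, {"dp": [-2.5, 0, 0], "delta_rot": [0, 0, 0]}, {"dp": [-5, 0, 0], "delta_rot": [0, 0, 0]}, {"dp": [-5, 0, 0], "delta_rot": [0, 0, 0]}, {"dp": [-5, 0, 0], "delta_rot": [0, 0, 0]}, {"dp": [-5, 0, 0], "delta_rot": [0, 0, 0]}, {"dp": [-5, 0, 0], "delta_rot": [0, 0, 0]}, {"dp": [-5, 0, 0], "delta_rot": [0, 0, 0]}]'

```text
time_s: 15.25
tool_pos: [0.5503, 0.0642, 0.1086]
orientation: [[-0.986, 0.145, 0.087], [0.169, 0.855, 0.491], [-0.003, 0.498, -0.867]]
force: [-1.7, -1.9, -0.1]
width: 0.0232
finger_force: 60.0
```

Request:
drive_tool --targets '[{"dp": [-5, 0, 0], "delta_rot": [0, 0, 0]}, {"dp": [-5, 0, 0], "delta_rot": [0, 0, 0]}, {"dp": [-5, 0, 0], "delta_rot": [0, 0, 0]}, {"dp": [-4, 0, 0], "delta_rot": [0, 0, 0]}, {"dp": [-3, 0, 0], "delta_rot": [0, 0, 0]}]'

```text
time_s: 15.75
tool_pos: [0.5719, 0.0605, 0.1086]
orientation: [[-0.986, 0.145, 0.087], [0.169, 0.855, 0.491], [-0.003, 0.498, -0.867]]
force: [-2.7, -2.3, 0.2]
width: 0.0228
finger_force: 60.0
```

```bash
python3 edge.py 11
```

```text
t 15.75 p [571.9  60.5 108.6] F [-2.73 -2.28  0.16] M [-0.46  0.24  0.05] w 22.8 ff 60.0
top before 140 [124.8 127.4] jx -1.15 white z 195 52.6 blue 120 [85.1 88.4]
top now 109 [117.3 119.2] jx 5.51 white z 115 45.2 blue 87 [79.  82.4]
side before 236 [123.8 125.7] jx -1.57 white z 186 51.6 blue 142 [82.5 86.5]
side now 71 [117.7 119.2] jx 4.55 white z 66 45.1 blue 104 [76.4 79.3]
```

Request:
drive_tool --targets '[{"dp": [-0.7, 5, -8.7], "delta_rot": [0, 0, 0]}, {"dp": [-0.7, 5, -8.7], "delta_rot": [0, 0, 0]}, {"dp": [-0.7, 5, -8.7], "delta_rot": [0, 0, 0]}, {"dp": [0, 10, -17.4], "delta_rot": [0, 0, 0]}, {"dp": [0, 15, -26], "delta_rot": [0, 0, 0]}, {"dp": [0, 15, -26], "delta_rot": [0, 0, 0]}, {"dp": [0, 0, 0], "delta_rot": [0, 0, 0]}, {"dp": [0, 0, 0], "delta_rot": [0, 0, 0]}]'

```text
time_s: 16.65
tool_pos: [0.5736, 0.0602, 0.2196]
orientation: [[-0.986, 0.144, 0.088], [0.169, 0.855, 0.49], [-0.005, 0.498, -0.867]]
force: [-0.8, -0.0, -3.4]
width: 0.0232
finger_force: 59.8
```

```bash
rm -f cmd.npz; cat >> h.py <<'E'
YH=2.6;M=np.array([606.3,282.2]);GH=fileR(YH)@FLIP
def th(xh,z,yo=0): return np.r_[M+fileR(YH)[:2,:2]@np.array([xh,yo]),z+3.2]
E
python3 - <<'E'
from h import *
s=st()
plan([(th(-180,150),GH,10),(th(-180,60),GH,2)])
E
```

```text
t 16.65 p [573.6  60.2 219.6] F [-0.78 -0.01 -3.39] M [-0.45  0.18  0.  ] w 23.2 ff 59.8
[{"dp": [18.1, 12.9, 14.9], "delta_rot": [0.052, 0.006, -0.021]}, {"dp": [17.8, 14.0, 14.3], "delta_rot": [0.052, 0.006, -0.021]}, {"dp": [17.4, 15.1, 13.7], "delta_rot": [0.052, 0.006, -0.021]}, {"dp": [17.0, 16.2, 13.0], "delta_rot": [0.052, 0.006, -0.021]}, {"dp": [16.5, 17.2, 12.2], "delta_rot": [0.052, 0.006, -0.021]}, {"dp": [16.1, 18.1, 11.4], "delta_rot": [0.052, 0.006, -0.021]}, {"dp": [15.6, 19.0, 10.5], "delta_rot": [0.052, 0.006, -0.021]}, {"dp": [15.2, 19.9, 9.6], "delta_rot": [0.051, 0.006, -0.021]}, {"dp": [14.7, 20.7, 8.7], "delta_rot": [0.052, 0.007, -0.02]}, {"dp": [14.2, 21.3, 7.6], "delta_rot": [0.051, 0.006, -0.021]}, {"dp": [0.0, 0.0, 45.0], "delta_rot": [0.0, 0.0, 0.0]}, {"dp": [0.0, 0.0, 45.0], "delta_rot": [0.0, 0.0, 0.0]}]
```

Request:
drive_tool --targets '[{"dp": [18.1, 12.9, 14.9], "delta_rot": [0.052, 0.006, -0.021]}, {"dp": [17.8, 14.0, 14.3], "delta_rot": [0.052, 0.006, -0.021]}, {"dp": [17.4, 15.1, 13.7], "delta_rot": [0.052, 0.006, -0.021]}, {"dp": [17.0, 16.2, 13.0], "delta_rot": [0.052, 0.006, -0.021]}, {"dp": [16.5, 17.2, 12.2], "delta_rot": [0.052, 0.006, -0.021]}, {"dp": [16.1, 18.1, 11.4], "delta_rot": [0.052, 0.006, -0.021]}, {"dp": [15.6, 19.0, 10.5], "delta_rot": [0.052, 0.006, -0.021]}, {"dp": [15.2, 19.9, 9.6], "delta_rot": [0.051, 0.006, -0.021]}, {"dp": [14.7, 20.7, 8.7], "delta_rot": [0.052, 0.007, -0.02]}, {"dp": [14.2, 21.3, 7.6], "delta_rot": [0.051, 0.006, -0.021]}, {"dp": [0, 0, 45], "delta_rot": [0, 0, 0]}, {"dp": [0, 0, 45], "delta_rot": [0, 0, 0]}]'

```text
time_s: 17.85
tool_pos: [0.4251, 0.2756, 0.0614]
orientation: [[-0.999, -0.048, -0.001], [-0.048, 0.999, 0.002], [0.001, 0.002, -1.0]]
force: [0.6, -0.1, -2.4]
width: 0.0226
finger_force: 59.7
```

Request:
drive_tool --targets '[{"dp": [0, 0, 0], "delta_rot": [0, 0, 0]}, {"dp": [0, 0, 0], "delta_rot": [0, 0, 0]}, {"dp": [0, 0, 0], "delta_rot": [0, 0, 0]}]'

```text
time_s: 18.15
tool_pos: [0.4277, 0.2748, 0.0649]
orientation: [[-0.999, -0.045, 0.002], [-0.045, 0.999, 0.002], [-0.002, 0.002, -1.0]]
force: [1.3, 0.1, -3.0]
width: 0.0227
finger_force: 59.8
```

```bash
python3 grip.py 12; python3 - <<'E'
from h import *
print(r.get_state()['orientation'].round(4).tolist(),GH.round(4).tolist())
plan([(th(-180,1),GH,4)])
from scipy.optimize import minimize
# holder fit: average several frames, walls (dark, z 18..30) both cams; line fit to each wall
for n in("top","side"):
    q=[]
    for i in range(4):
        p,W=cam(n);V=p.max(2)
        k=(W[...,0]>.624)&(W[...,0]<.728)&(abs(W[...,1]-.286)<.04)&(W[...,2]>.0205)&(W[...,2]<.028)&(V<75)
        q.append(W[k]*1000)
    q=np.vstack(q)
    for sgn in(1,-1):
        a=q[sgn*(q[:,1]-285)>6]
        m=np.polyfit(a[:,0]-660,a[:,1],1); print(n,sgn,len(a),"deg",np.degrees(m[0]).round(2),"y660",m[1].round(2),"z",a[:,2].mean().round(1))
E
```

```text
t 18.15 p [427.7 274.8  64.9] F [ 1.32  0.09 -3.02] M [-0.03  0.02 -0.03] w 22.7 ff 59.8
top 172 xmax [151.9 154. ]
75 33 y -10.5 8.9 z med 14.5
90 35 y -10.7 8.8 z med 13.1
105 35 y -10.4 9.0 z med 13.3
120 34 y -10.8 9.2 z med 13.6
135 29 y -9.8 9.8 z med 13.7
150 6 y -5.6 5.9 z med 12.8
handle x [-41.5  36.7] y [-14.2  -9.1] z [ 9.8 26.9]
side 132 xmax [152.8 156. ]
75 28 y -12.8 9.9 z med 13.5
90 29 y -11.9 9.9 z med 13.7
105 21 y -12.6 9.0 z med 14.1
120 26 y -13.3 7.6 z med 13.6
135 20 y -9.9 8.6 z med 13.0
150 8 y -7.0 6.4 z med 12.6
handle x [-44.8  36.8] y [-15.7   6.4] z [ 2.3 27.4]
[[-0.999, -0.0449, 0.0029], [-0.0449, 0.999, 0.0028], [-0.003, 0.0027, -1.0]] [[-0.999, -0.0454, 0.0], [-0.0454, 0.999, 0.0], [0.0, 0.0, -1.0]]
meas-cmd mm [1.5 0.9 2.2] rot deg [-0.15 -0.16  0.04]
[{"dp": [0.0, 0.0, 14.8], "delta_rot": [0.0, 0.0, 0.0]}, {"dp": [0.0, 0.0, 14.7], "delta_rot": [0.0, 0.0, 0.0]}, {"dp": [0.0, 0.0, 14.8], "delta_rot": [0.0, 0.0, 0.0]}, {"dp": [0.0, 0.0, 14.7], "delta_rot": [0.0, 0.0, 0.0]}]
top 1 263 deg 2.82 y660 302.14 z 23.8
top -1 236 deg 1.95 y660 267.03 z 24.2
side 1 135 deg 2.72 y660 299.94 z 23.1
side -1 220 deg 1.57 y660 265.43 z 22.9
```

```bash
cat >> h.py <<'E'
YH=2.4;M=np.array([606.3,282.75]);GH=fileR(YH)@FLIP
E
python3 - <<'E'
from h import *
plan([(th(-180,1.2),GH,6)],False)
E
```

```text
meas-cmd mm [-0.4  0.4 59. ] rot deg [-0.08  0.08  0.01]
[{"dp": [-0.1, 0.1, 9.8], "delta_rot": [0.0, -0.0, 0.001]}, {"dp": [-0.1, 0.1, 9.8], "delta_rot": [0.0, -0.0, 0.0]}, {"dp": [-0.1, 0.1, 9.8], "delta_rot": [0.0, -0.0, 0.001]}, {"dp": [-0.0, 0.1, 9.8], "delta_rot": [0.0, -0.0, 0.0]}, {"dp": [-0.1, 0.2, 9.8], "delta_rot": [0.001, -0.001, 0.001]}, {"dp": [-0.0, 0.1, 9.8], "delta_rot": [0.0, -0.0, 0.0]}]
```

Request:
drive_tool --targets '[{"dp": [-0.1, 0.1, 9.8], "delta_rot": [0, 0, 0.001]}, {"dp": [-0.1, 0.1, 9.8], "delta_rot": [0, 0, 0]}, {"dp": [-0.1, 0.1, 9.8], "delta_rot": [0, 0, 0.001]}, {"dp": [0, 0.1, 9.8], "delta_rot": [0, 0, 0]}, {"dp": [-0.1, 0.2, 9.8], "delta_rot": [0, 0, 0.001]}, {"dp": [0, 0.1, 8.8], "delta_rot": [0, 0, 0]}, {"dp": [0, 0, 0], "delta_rot": [0, 0, 0]}, {"dp": [0, 0, 0], "delta_rot": [0, 0, 0]}, {"dp": [0, 0, 0], "delta_rot": [0, 0, 0]}, {"dp": [0, 0, 0], "delta_rot": [0, 0, 0]}]'

```text
time_s: 19.65
tool_pos: [0.4265, 0.2752, 0.0056]
orientation: [[-0.999, -0.042, -0.001], [-0.042, 0.999, 0.001], [0.001, 0.001, -1.0]]
force: [0.8, 0.3, -2.6]
width: 0.0226
finger_force: 59.9
```

```bash
python3 - <<'E'
from h import *
for i in range(3): cam('top');s=st()
im=cam('top','pics/top13.png')[0][120:280,120:300]
cv2.imwrite('pics/crop3.png',cv2.resize(im,(675,600),interpolation=cv2.INTER_CUBIC))
print("goal",th(-180,1.2),s['orientation'].round(4).tolist())
plan([(th(-125,1.2),GH,6)],False)
E
```

```text
t 19.7 p [426.5 275.2   5.5] F [ 0.58 -0.03 -2.64] M [0.05 0.04 0.  ] w 22.6 ff 59.9
t 19.75 p [426.5 275.2   5.5] F [-1.4  -0.02 -3.05] M [-0.01  0.08  0.03] w 22.9 ff 59.9
t 19.8 p [426.4 275.2   5.4] F [ 0.21 -0.24 -3.41] M [0.02 0.04 0.02] w 23.3 ff 59.9
goal [426.45789058 275.21238233   4.4       ] [[-0.9991, -0.0424, -0.0011], [-0.0424, 0.9991, 0.0013], [0.0011, 0.0013, -1.0]]
meas-cmd mm [-0.  0.  1.] rot deg [-0.05  0.06 -0.  ]
[{"dp": [-9.2, -0.0, 0.2], "delta_rot": [0.0, -0.0, 0.0]}, {"dp": [-9.2, -0.0, 0.1], "delta_rot": [0.0, -0.0, 0.0]}, {"dp": [-9.2, -0.0, 0.2], "delta_rot": [0.0, -0.0, 0.0]}, {"dp": [-9.2, -0.0, 0.1], "delta_rot": [0.0, -0.0, 0.0]}, {"dp": [-9.1, -0.0, 0.2], "delta_rot": [0.001, -0.001, 0.0]}, {"dp": [-9.2, -0.0, 0.1], "delta_rot": [0.0, -0.0, 0.001]}]
```

View pics/crop3.png

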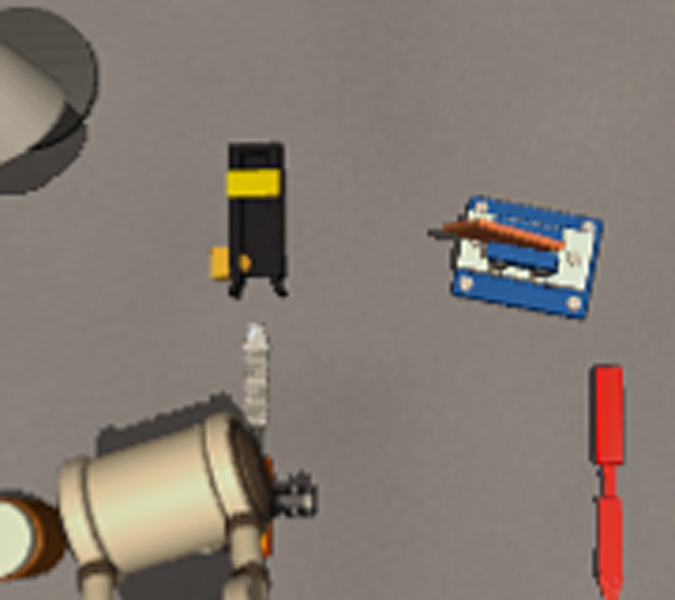

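The crop shows the blade tip at (256,330), in line with the mouth centre at about (258,295). The ball is at (243,262). I'll insert now.

Request:
drive_tool --targets '[{"dp": [-9, 0, 0.2], "delta_rot": [0, 0, 0]}, {"dp": [-9, 0, 0.2], "delta_rot": [0, 0, 0]}, {"dp": [-9, 0, 0.2], "delta_rot": [0, 0, 0]}, {"dp": [-9, 0, 0.2], "delta_rot": [0, 0, 0]}, {"dp": [-8, 0, 0.1], "delta_rot": [0, 0, 0]}, {"dp": [-6, 0, 0], "delta_rot": [0, 0, 0]}, {"dp": [-4, 0, 0], "delta_rot": [0, 0, 0]}, {"dp": [0, 0, 0], "delta_rot": [0, 0, 0]}]'

```text
time_s: 20.65
tool_pos: [0.4808, 0.2775, 0.0043]
orientation: [[-0.999, -0.042, -0.001], [-0.042, 0.999, 0.001], [0.001, 0.001, -1.0]]
force: [-1.1, -0.6, -2.1]
width: 0.0232
finger_force: 59.9
```

```bash
cat > ins.py <<'E'
from h import *
import sys
for i in range(2): p,W=cam('top',f'pics/topi{sys.argv[1]}.png');s=st()
g=M; d=(np.array(s['tool_pos'][:2])*1000-M)@fileR(YH)[:2,:2]; print("xh,yh",d.round(2),"yaw",np.degrees(np.arctan2(-s['orientation'][1,0],-s['orientation'][0,0])).round(2))
E
python3 ins.py 1
```

```text
t 20.7 p [480.3 277.4   4.2] F [-0.35  0.38 -3.62] M [-0.05  0.09 -0.02] w 22.9 ff 59.9
t 20.75 p [480.  277.4   4.1] F [-0.51 -0.88 -2.85] M [0.02 0.05 0.01] w 23.4 ff 59.9
xh,yh [-1.2644e+02 -2.0000e-02] yaw 2.43
```

Request:
drive_tool --targets '[{"dp": [-4, 0, 0], "delta_rot": [0, 0, 0]}, {"dp": [-4, 0, 0], "delta_rot": [0, 0, 0]}, {"dp": [-4, 0, 0], "delta_rot": [0, 0, 0]}, {"dp": [-4, 0, 0], "delta_rot": [0, 0, 0]}, {"dp": [-4, 0, 0], "delta_rot": [0, 0, 0]}, {"dp": [-4, 0, 0], "delta_rot": [0, 0, 0]}]'

```text
time_s: 21.35
tool_pos: [0.5046, 0.2782, 0.004]
orientation: [[-0.999, -0.042, -0.002], [-0.042, 0.999, 0.001], [0.002, 0.001, -1.0]]
force: [-1.6, -2.7, -3.2]
width: 0.0228
finger_force: 59.9
```

```bash
python3 ins.py 2
```

```text
t 21.4 p [505.8 278.3   4.4] F [ 1.12 -2.95 -4.29] M [-0.52  0.17 -0.43] w 22.9 ff 59.7
t 21.45 p [505.8 278.4   4.5] F [ 1.8  -2.55 -4.84] M [-0.53  0.08 -0.38] w 23.1 ff 59.6
xh,yh [-100.55   -0.15] yaw 2.4
```

Request:
drive_tool --targets '[{"dp": [-5, 0, 0], "delta_rot": [0, 0, 0]}, {"dp": [-6, 0, 0], "delta_rot": [0, 0, 0]}, {"dp": [-6, 0, 0], "delta_rot": [0, 0, 0]}, {"dp": [-6, 0, 0], "delta_rot": [0, 0, 0]}, {"dp": [-6, 0, 0], "delta_rot": [0, 0, 0]}, {"dp": [-6, 0, 0], "delta_rot": [0, 0, 0]}, {"dp": [-6, 0, 0], "delta_rot": [0, 0, 0]}, {"dp": [-6, 0, 0], "delta_rot": [0, 0, 0]}, {"dp": [-5, 0, 0], "delta_rot": [0, 0, 0]}]'

```text
time_s: 22.35
tool_pos: [0.5568, 0.2806, 0.0041]
orientation: [[-0.999, -0.042, -0.001], [-0.043, 0.999, 0.001], [0.001, 0.001, -1.0]]
force: [-1.8, -4.3, -3.3]
width: 0.023
finger_force: 59.9
```

```bash
python3 ins.py 3
```

```text
t 22.4 p [558.  280.7   4.4] F [ 1.74 -3.61 -4.47] M [-0.6   0.02 -0.33] w 22.9 ff 59.6
t 22.45 p [557.9 280.7   4.5] F [ 2.14 -3.6  -3.16] M [-0.53 -0.09 -0.26] w 23.3 ff 59.6
xh,yh [-4.84e+01 -3.00e-02] yaw 2.41
```

Request:
drive_tool --targets '[{"dp": [-5, 0, 0], "delta_rot": [0, 0, 0]}, {"dp": [-5, 0, 0], "delta_rot": [0, 0, 0]}, {"dp": [-4, 0, 0], "delta_rot": [0, 0, 0]}, {"dp": [-2, 0, 0], "delta_rot": [0, 0, 0]}, {"dp": [-1, 0, 0], "delta_rot": [0, 0, 0]}, {"dp": [0, 0, 0], "delta_rot": [0, 0, 0]}]'

```text
time_s: 23.05
tool_pos: [0.5742, 0.2816, 0.0046]
orientation: [[-0.999, -0.042, 0.001], [-0.042, 0.999, 0.002], [-0.001, 0.002, -1.0]]
force: [1.8, -1.1, -2.2]
width: 0.0229
finger_force: 59.8
```

```bash
python3 ins.py 4
```

```text
t 23.1 p [574.2 281.6   4.6] F [ 1.42 -1.42 -1.97] M [-0.36 -0.24 -0.13] w 22.9 ff 59.8
t 23.15 p [574.1 281.6   4.6] F [ 2.56 -2.75 -2.89] M [-0.37 -0.27 -0.18] w 23.2 ff 59.8
xh,yh [-32.22   0.22] yaw 2.43
```

Request:
drive_tool --targets '[{"dp": [-1, 0, 0], "delta_rot": [0, 0, 0]}, {"dp": [0, 0, 0], "delta_rot": [0, 0, 0]}]'

```text
time_s: 23.35
tool_pos: [0.5745, 0.2816, 0.0044]
orientation: [[-0.999, -0.042, -0.001], [-0.042, 0.999, 0.001], [0.001, 0.001, -1.0]]
force: [1.8, -2.7, -2.2]
width: 0.0228
finger_force: 59.9
```

Request:
drive_tool --targets '[{"dp": [-1, 0, 0], "delta_rot": [0, 0, 0]}, {"dp": [0, 0, 0], "delta_rot": [0, 0, 0]}]'

```text
time_s: 23.55
tool_pos: [0.5753, 0.2816, 0.0041]
orientation: [[-0.999, -0.042, -0.001], [-0.042, 0.999, 0.001], [0.001, 0.001, -1.0]]
force: [1.9, -1.7, -2.0]
width: 0.0229
finger_force: 59.9
```

```bash
python3 ins.py 5;  python3 - <<'E'
from h import *
im=cam('side','pics/side14.png')[0][130:220,200:320]
cv2.imwrite('pics/crop4.png',cv2.resize(im,(800,600),interpolation=cv2.INTER_CUBIC))
E
```

```text
t 23.6 p [575.3 281.6   4.1] F [ 1.11 -2.51 -3.33] M [-0.28 -0.14 -0.13] w 23.0 ff 59.9
t 23.65 p [575.3 281.6   4.1] F [ 1.27 -1.53 -1.98] M [-0.33 -0.15 -0.12] w 23.0 ff 59.9
xh,yh [-31.03   0.12] yaw 2.43
```

View pics/crop4.png

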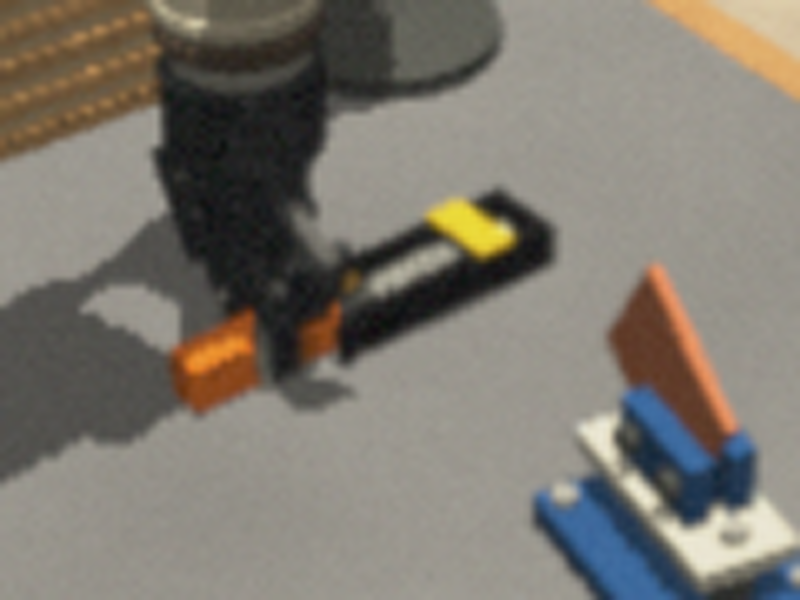

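The side crop shows the handle's front end at (340,325) in the mouth and the blade's tip beyond the strap at (515,230). The lateral force is falling, so the ball is rolling off the blade's rear. I'll push the last few mm.

Request:
drive_tool --targets '[{"dp": [-1, 0, 0], "delta_rot": [0, 0, 0]}, {"dp": [0, 0, 0], "delta_rot": [0, 0, 0]}]'

```text
time_s: 23.9
tool_pos: [0.5762, 0.2816, 0.004]
orientation: [[-0.999, -0.042, -0.002], [-0.042, 0.999, 0.001], [0.002, 0.001, -1.0]]
force: [1.5, -1.8, -2.8]
width: 0.0227
finger_force: 59.9
```

Request:
drive_tool --targets '[{"dp": [-1, 0, 0], "delta_rot": [0, 0, 0]}, {"dp": [0, 0, 0], "delta_rot": [0, 0, 0]}]'

```text
time_s: 24.1
tool_pos: [0.577, 0.2819, 0.004]
orientation: [[-0.999, -0.043, -0.002], [-0.043, 0.999, 0.002], [0.002, 0.002, -1.0]]
force: [0.7, 0.1, -2.2]
width: 0.0231
finger_force: 59.9
```

Request:
drive_tool --targets '[{"dp": [-1, 0, 0], "delta_rot": [0, 0, 0]}, {"dp": [0, 0, 0], "delta_rot": [0, 0, 0]}]'

```text
time_s: 24.3
tool_pos: [0.5781, 0.2818, 0.0041]
orientation: [[-0.999, -0.043, -0.002], [-0.043, 0.999, 0.001], [0.002, 0.001, -1.0]]
force: [-0.0, -0.7, -2.4]
width: 0.0227
finger_force: 59.9
```

```bash
python3 ins.py 6; python3 -c "
from h import *
for i in range(5): cam('top');st()"
```

```text
t 24.35 p [578.1 281.8   4.1] F [ 0.74 -0.36 -2.56] M [-0.01  0.04  0.03] w 22.9 ff 59.9
t 24.4 p [578.1 281.7   4.1] F [ 0.27  0.22 -2.48] M [ 0.    0.04 -0.02] w 22.8 ff 59.9
xh,yh [-28.23   0.16] yaw 2.44
t 24.45 p [578.1 281.7   4.1] F [ 0.33 -0.42 -3.27] M [-0.02  0.1   0.01] w 22.7 ff 59.9
t 24.5 p [578.1 281.7   4. ] F [-0.3   0.17 -2.48] M [-0.05  0.09  0.  ] w 23.2 ff 59.9
t 24.55 p [578.1 281.7   4.1] F [ 0.49  0.07 -3.71] M [0.   0.06 0.  ] w 23.1 ff 59.9
t 24.6 p [578.1 281.6   4.1] F [-1.26 -0.2  -2.36] M [-0.01  0.09  0.  ] w 22.8 ff 59.9
t 24.65 p [578.2 281.6   4.1] F [-0.62  0.27 -1.49] M [-0.03  0.05  0.09] w 22.7 ff 59.9
```

Request:
drive_tool --targets '[{"dp": [-1, 0, 0.3], "delta_rot": [0, 0, 0]}, {"dp": [0, 0, 0.3], "delta_rot": [0, 0, 0]}, {"dp": [0, 0, 0], "delta_rot": [0, 0, 0]}]'

```text
time_s: 24.95
tool_pos: [0.5787, 0.2817, 0.0033]
orientation: [[-0.999, -0.042, -0.002], [-0.042, 0.999, 0.001], [0.002, 0.001, -1.0]]
force: [-3.0, -0.8, -0.7]
width: 0.0231
finger_force: 60.1
```

```bash
python3 ins.py 7
```

```text
t 25.0 p [578.7 281.7   3.4] F [-3.26 -0.88 -1.  ] M [-0.04  0.31 -0.03] w 23.1 ff 60.1
t 25.05 p [578.8 281.6   3.4] F [-4.1  -0.14 -0.72] M [-0.03  0.37 -0.02] w 22.8 ff 60.1
xh,yh [-27.56   0.05] yaw 2.43
```

Request:
drive_tool --targets '[{"dp": [0, 0, 0], "delta_rot": [0, 0, 0]}, {"dp": [0, 0, 0], "delta_rot": [0, 0, 0]}, {"dp": [0, 0, 0], "delta_rot": [0, 0, 0]}, {"dp": [0, 0, 0], "delta_rot": [0, 0, 0]}, {"dp": [0, 0, 0], "delta_rot": [0, 0, 0]}, {"dp": [0, 0, 0], "delta_rot": [0, 0, 0]}, {"dp": [0, 0, 0], "delta_rot": [0, 0, 0]}, {"dp": [0, 0, 0], "delta_rot": [0, 0, 0]}]' --jaw 70

```text
time_s: 25.85
tool_pos: [0.5792, 0.2817, 0.0035]
orientation: [[-0.999, -0.042, -0.001], [-0.042, 0.999, 0.001], [0.001, 0.001, -1.0]]
force: [-0.2, 0.4, -0.6]
width: 0.0699
finger_force: 0.0
```

Request:
drive_tool --targets '[{"dp": [0, 0, -10], "delta_rot": [0, 0, 0]}, {"dp": [0, 0, -25], "delta_rot": [0, 0, 0]}, {"dp": [0, 0, -40], "delta_rot": [0, 0, 0]}, {"dp": [0, 0, -40], "delta_rot": [0, 0, 0]}, {"dp": [0, 0, -40], "delta_rot": [0, 0, 0]}, {"dp": [25, 0, -30], "delta_rot": [0, 0, 0]}, {"dp": [45, 0, 0], "delta_rot": [0, 0, 0]}, {"dp": [45, 0, 0], "delta_rot": [0, 0, 0]}, {"dp": [45, 0, 0], "delta_rot": [0, 0, 0]}, {"dp": [20, 0, 0], "delta_rot": [0, 0, 0]}, {"dp": [0, 0, 0], "delta_rot": [0, 0, 0]}, {"dp": [0, 0, 0], "delta_rot": [0, 0, 0]}]'

```text
time_s: 27.05
tool_pos: [0.4003, 0.274, 0.1897]
orientation: [[-0.999, -0.043, 0.001], [-0.043, 0.999, 0.002], [-0.001, 0.002, -1.0]]
force: [0.1, 0.8, 0.1]
width: 0.0699
finger_force: 0.0
```

```bash
python3 - <<'E'
from h import *
st()
a=cam('top','pics/top15.png')[0][140:240,150:250];b=cam('side','pics/side15.png')[0][140:210,205:295]
W=np.load('pics/top15.npz')['W'];p=np.load('pics/top15.npz')['p'];H,S,V=cv2.split(cv2.cvtColor(p,cv2.COLOR_BGR2HSV))
k=(abs(W[...,0]-.58)<.08)&(abs(W[...,1]-.28)<.025)&(H>5)&(H<18)&(S>180)&(W[...,2]>.018)
q=W[k]*1000;print(cv2.minAreaRect(q[:,:2].astype(np.float32)),np.median(q[:,2]))
cv2.imwrite('pics/crop5.png',np.hstack([cv2.resize(a,(400,400),interpolation=cv2.INTER_CUBIC),cv2.resize(b,(400,400),interpolation=cv2.INTER_CUBIC)]))
E
```

```text
t 27.05 p [400.3 274.  189.7] F [0.1  0.81 0.08] M [0.02 0.02 0.02] w 69.9 ff 0.0
((581.54638671875, 280.6709899902344), (93.1648178100586, 25.212095260620117), 3.035093307495117) 27.35885394912381
```

View pics/crop5.png

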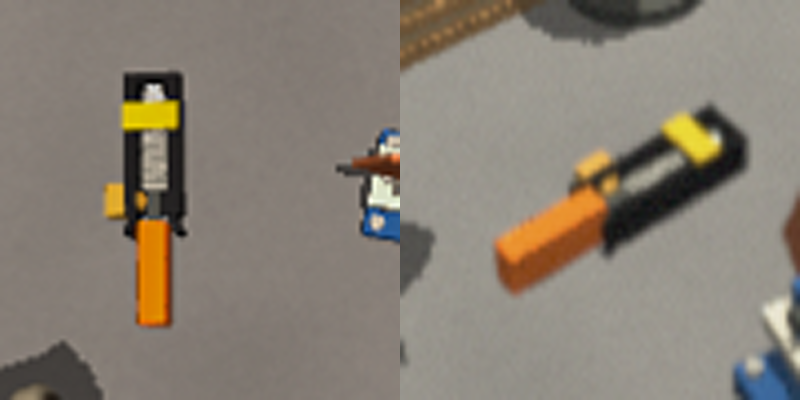

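The file lies fully home: its tip is at the end wall (152,88). The ball is out at (140,200), behind the blade and beside the neck. The arm is clear, so I'm handing in.

```bash
python3 -c "
from h import *
print(r.hand_in())"
```

```text
the job is handed in; nothing more can be done
None
```

I made the three forward strokes at about 7.5 mm press, pushed the file fully home in the black holder with the ball out behind the blade, let it go, and handed the job in at about 27 s; the hand-in gave no verdict.

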